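# Hang the rinsed square tumbler on the slanted drying peg

## Robot

A 6-joint arm with a two-finger parallel gripper is mounted at the origin on the work surface. World frame = base frame: x ahead of the robot, y to its left, z up, the work surface at z = 0. Lengths are in m, angles in degrees, forces in N, time in s.
With the tool pointing down it reaches from about 0.4 to 0.825 m from the base axis. Payload 7 kg.
Tool frame: the origin (TCP) lies on the mounting face of the last link; the fingertips stand 178 mm ahead of it and the grasp point (between the pads) lies 159 mm ahead of it; z points along the fingers, y is the direction in which the jaws open and shut (so a half turn about z gives the same grasp; the last joint's range is limited). The gripper opens to 88 mm and grips with 3 to 60 N. Pads are 19 mm wide; open, the fingers measure 130 mm over their backs; the gripper's body (78 mm by 193 mm) begins 47 mm behind the grasp point.
Start: joints at [-47.034, 20.546, 0.682, 0, -70.136, -16.507], TCP at [0.301, -0.604, 0.405] pointing down, gripper open.
Joint ranges: [-176.03, 176.03], [-82.01, 121.73], [-58.28, 71.71], [-173.87, 95.51], [-174.79, -0.11], [-173.66, 173.66]. Speed limits (degrees/s): [136.94, 136.94, 172.46, 180, 180, 180].

## Interface

Orientations are given as [roll, pitch, yaw] about the fixed x, y, z axes, in that order (R = Rz(yaw) Ry(pitch) Rx(roll)).
In Python, from plant import r gives the robot as it stands. The module is installed in compiled form; this text tells all that it offers.
- The arm moves only by the tool carry_out, never from a script. Its argument "plan" is a list of rows, each a list of 3 entries, a list of its own where there are three numbers: the shift along the tool's x, y, z in m, then the turn, a rotation vector about the tool's x, y, z in degrees, then the closure in counts, from 0 (fully open) to 255 (shut). In form: [[[x, y, z], [ax, ay, az], hand], ...]. A call has 1 to 12 rows; each row shifts and turns the commanded pose from where the row before left it, along the tool's axes as they then stand; what a row does not reach is not made up. A row lasts 1/12 s, in which the tool goes at most 41.7 mm and 7.16 degrees, less where a joint would pass 70% of its speed; a pose out of reach is approached as far as the arm can. A call is refused whole if a number of a shift passes 0.0417 or a number of a turn 7.16, either way. A call with a gripper value outside its range is refused whole. The fingers move at their own pace and stop on an object; "grip_force" is the grip in N (left out, the last holds). Time passes only in rows, so rows that do not move let the fingers close. It gives the time, the measured TCP pose, the force and the opening at its end, in the units of the state.
- r.get_state(): the state, without advancing time (a new reading comes with each control period).
- r.capture(name): name is "scene" or "top" or "wrist"; returns the picture (400x640x3 uint8, red, green, blue); there is no depth.
- r.get_calibration(name): a dict with "K" (3x3 intrinsics, pixels), "D" ([k1, k2, p1, p2, k3] as OpenCV has them; the pictures are not rectified), "rvec" (rotation vector, rad) and "tvec" (3), from world to camera coordinates, as OpenCV has them. Camera axes: x right, y down, z forward; pixel columns grow to the right and rows downward; lengths in m; the calibration is good to about 2 mm. A picture is of the moment at which its call begins: read the wrist's pose just before it. get_calibration takes no time and is no camera call; for the wrist camera it gives the pose at the moment of the call.
- r.close_job(): hands the job in, once; it reports no verdict.
The state is a dict: "time_s": time; "joints": joint angles; "qd": joint speeds; "joint_torque": joint torques, N m; "tcp_pos": TCP position; "eef_rot": TCP orientation; "contact_force": force on the tool from outside, world axes, zero at the start; "moment": the same for the moment, N m; "gripper_width": finger opening in m.
Only numpy, scipy, OpenCV 4.12 (cv2) and the standard library are available. Lean on these libraries where they do the work, as an engineer would, in place of code of your own. Each camera call takes 0.05 s, during which the arm holds its last target. There are 200 camera calls.

## Task

Hang the square blue tumbler, which stands mouth up on the woven mat, mouth first over the empty slanted drying peg so that it can drain: slide it on along the peg until its bottom rests on the peg's tip, and leave it hanging there. It cannot be turned that far in one grip, so on the way lay it gently on its side anywhere on the mat, do not drop it or knock it over, let go of it, and take it again another way. Leave everything else on the shelf where it is and standing.

Things in the scene. Friction and masses are not known exactly. Their poses are not given: they have to be found in the camera images.
- tumbler: Open blue plastic tumbler of square section, 54 x 54 mm outside, 100 mm tall, straight sides, walls and bottom 4 mm (inside 46 x 46 mm, 96 mm deep), 50 to 100 g. Starts mouth up on the mat at any yaw. Origin: centre of its underside; z from bottom to mouth, x and y normal to the flat sides. The only loose square tumbler; another like it hangs, fixed, on the other stand.
- tumbler_mouth (a point): Centre of the square tumbler's mouth, 100 mm from its origin along its z axis.
- free_peg: The empty teak peg: dowel 20 mm in diameter, 150 mm long, rising from a fixed foot and leaning towards the robot, 50 degrees above level. Origin: its root, on top of the foot; z along the dowel to the tip; y level. Fully hung, the tumbler's mouth is about 54 mm and its underside 154 mm from the root along z; let go, it sags some degrees until its upper inside wall lies on the peg.
- mat: Fixed woven mat, 520 (x) x 1040 (y) mm, 4 mm thick: its top, on which all stands, is at z = 4 mm. Origin: centre of its underside.
- free_stand: Foot of the empty peg: fixed teak block 130 (x) x 100 (y) x 22 mm on the mat. Origin: centre of its underside. The peg's root is 45 mm along +x from there, 22 mm up; its tip is 51 mm to -x, 137 mm up. Its side (left or right) and yaw vary.
- used_stand: The other, occupied stand: the same foot and peg, with another square tumbler already hanging on it, fixed; it is under 175 mm high and reaches about 80 mm to -x of the foot's centre. Origin as for the empty one's foot. To be left alone.
- pump: White plastic pump dispenser with lever top, empty, 66 mm in diameter, 170 mm tall; its spout reaches 53 mm from the axis to its -x, the lever 33 mm to +x. Origin: centre of its underside. Bystander.
- round_cup: Round blue plastic cup, 72 mm in diameter, 85 mm tall, standing mouth up. Origin: centre of its underside. Bystander.
- soap_holder: Teak soap holder with a block of soap, 115 (x) x 80 (y) x 46 mm high. Origin: centre of its underside. Bystander.
- nail_file: Steel nail file lying flat, 145 mm long along x (from -70 to +75), 14 mm wide, 4 mm thick. Origin: its underside, about the middle. Bystander.
- bead_comb: Wooden bead comb lying flat, 130 (x) x 52 (y) mm, 11 mm high. Origin: middle of its underside. Bystander.
- salt_jar: Small glass jar with cork lid, 56 mm in diameter, 62 mm tall. Origin: centre of its underside. Bystander.
- pumice: Grey pumice stone, round, 72 mm in diameter, 30 mm high. Origin: centre of its underside. Bystander.
There are look-alikes about, which are no part of the job. Leave any red look-alike of the tumbler alone. Leave any green look-alike of the free_stand alone.

How it is judged (in metres and radians):
On the way:
1. the square tumbler lies on its side on the mat, at rest and let go (angle between tumbler's own z axis and vertical between 1.47 and 1.67 rad and height (world z) of each of tumbler, tumbler_mouth below 0.045 m and contact force between tumbler and the fingers below 0.05 N and linear speed of tumbler below 0.03 m/s), for 0.2 s.
At the end, for the whole second after the job is handed in: The square tumbler hangs over the empty peg, mouth towards the root: its underside 140 to 166 mm and its mouth 40 to 75 mm from the peg's root along the peg, the peg within the mouth (mouth centre within 26 mm of the peg's axis), let go and at rest (under 20 mm/s and 0.2 rad/s) (z of tumbler in the frame of free_peg between 0.14 and 0.166 m and z of tumbler_mouth in the frame of free_peg between 0.04 and 0.075 m and x of tumbler_mouth in the frame of free_peg between -0.026 and 0.026 m and y of tumbler_mouth in the frame of free_peg between -0.026 and 0.026 m and contact force between tumbler and the fingers below 0.05 N and linear speed of tumbler below 0.02 m/s and angular speed of tumbler below 0.2 rad/s); the robot touches nothing.
It fails at once if another thing on the shelf was shifted by more than 20 mm (distance of any of pump, round_cup, soap_holder, nail_file, bead_comb, salt_jar, pumice from where it was at the start of the episode above 0.02 m).
It fails at once if the pump dispenser, the round cup or the jar was tipped over (angle between any of pump, round_cup, salt_jar's own z axis and vertical above 0.5 rad).
It fails at once if the square tumbler was dropped or knocked over (turning faster than 8 rad/s away from the peg) (angular speed of tumbler above 8 rad/s and horizontal distance between tumbler and free_peg above 0.2 m).
It also fails if it takes over 72 s, if anything falls off the work surface, if the arm or the gripper's body presses on something with over 40 N, if the wrist force passes 120 N, or if a joint passes its speed limit or range.

## Working session

There is one attempt and no reset: what is moved stays moved. The work goes in short steps, Python scripts to look and compute and a tool call to move; the robot and the scene stay as the last step left them, time stands still between calls to the robot, and variables do not carry over. Pictures are saved under pics/ and viewed, about 8 in all and at most 12, crops included, and the job is handed in when it is done.

Besides the shell and the picture viewer there is one more tool, called after "Emit:" by a JSON object that holds its "op" and its "data", one argument or row to a line. carry_out: Moves the arm, as the interface text tells. Its arguments: {"type":"object","properties":{"plan":{"type":"array","items":{"type":"array"}},"grip_force":{"type":"number"}},"required":["plan"]}

```bash
mkdir -p pics; cat > h.py <<'E'
import numpy as np, cv2
from plant import r
from scipy.spatial.transform import Rotation as R
def cal(n):
    c=r.get_calibration(n); K=np.array(c["K"],float); D=np.array(c["D"],float)
    M=cv2.Rodrigues(np.array(c["rvec"],float))[0]; t=np.array(c["tvec"],float).ravel()
    return K,D,M,t
def ray(c,uv):
    K,D,M,t=c
    p=cv2.undistortPoints(np.array(uv,float).reshape(-1,1,2),K,D).reshape(-1,2)
    d=np.c_[p,np.ones(len(p))]@M
    return -M.T@t,d
def onz(c,uv,z):
    o,d=ray(c,uv); return o+d*((z-o[2])/d[:,2])[:,None]
def proj(c,X):
    K,D,M,t=c
    return cv2.projectPoints(np.array(X,float).reshape(-1,1,3),cv2.Rodrigues(M)[0],t,K,D)[0].reshape(-1,2)
def save(n,f):
    c=cal(n); im=r.capture(n); cv2.imwrite("pics/"+f,im[:,:,::-1]); return im,c
E
python3 - <<'E'
from h import *
for n in("scene","top"):
    im,c=save(n,n+"0.png"); print(n,-c[2].T@c[3],c[2][2])
print(r.get_state())
E
```

```text
scene [1.03601    0.54398252 0.86630868] [-0.49695113 -0.50798241 -0.7035577 ]
top [0.32469561 0.00577436 1.46318822] [ 0.11821255  0.00437382 -0.99297868]
{'time_s': 0.1, 'joints': array([-4.70342983e+01,  2.05841097e+01,  6.37871812e-01, -1.58843651e-02,
       -7.01347526e+01, -1.65070088e+01]), 'qd': array([-0.00494554,  0.03513237,  0.04028407,  0.04239569,  0.0954703 ,
       -0.06746605]), 'joint_torque': array([-1.21254881e-03, -5.84160125e+01,  2.93753403e+01,  7.01544017e+00,
        1.01822478e-02, -2.98039515e-05]), 'tcp_pos': array([ 0.30065657, -0.60413844,  0.40384963]), 'eef_rot': array([ 1.79918104e+02, -8.69611970e-03, -1.53546709e+02]), 'contact_force': array([ 0.18713085, -0.80215976, -0.2529458 ]), 'moment': array([-0.01174928,  0.05134346,  0.0100878 ]), 'gripper_width': 0.08752121118955157}
```

View pics/scene0.png

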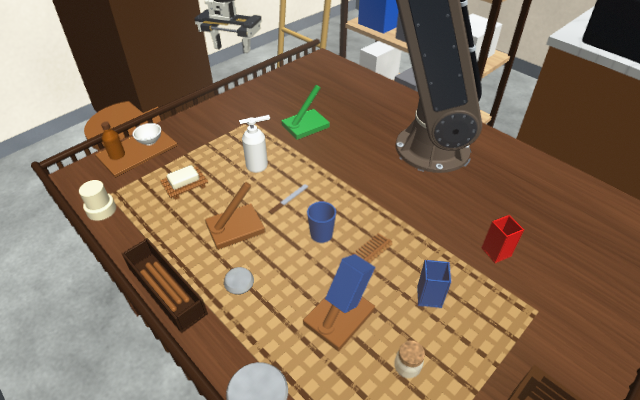

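View pics/top0.png

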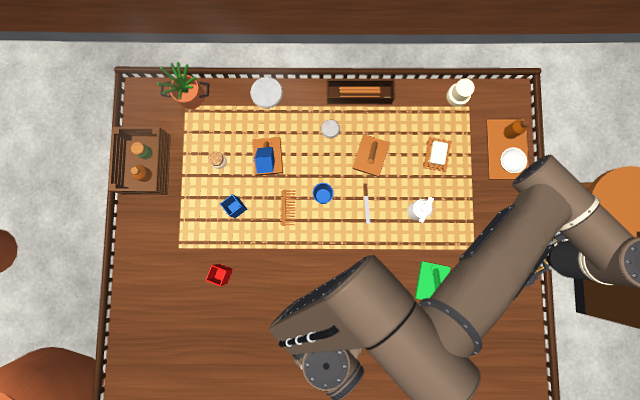

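Candidates for the tumbler are: the loose blue square one, scene (433,284) / top (233,206), which I choose; the hanging blue one, scene (350,283) / top (264,160), fixed; the round cup, scene (321,222) / top (323,193); and the red one, scene (502,238) / top (219,274). For the stand: the empty teak one at scene (235,225) / top (370,155), which I choose; the green one at scene (305,124); and the occupied one. I'll check both choices in one close crop and measure them.

```bash
python3 - <<'E'
from h import *
t=cv2.imread("pics/top0.png"); c=cal("top")
a=t[180:232,200:264]; b=t[130:182,340:404]
cv2.imwrite("pics/crop0.png",np.hstack([cv2.resize(a,None,fx=6,fy=6,interpolation=2),cv2.resize(b,None,fx=6,fy=6,interpolation=2)]))
hsv=cv2.cvtColor(t,cv2.COLOR_BGR2HSV)
m=cv2.inRange(hsv,(100,110,30),(130,255,255)); 
n,l,s,ce=cv2.connectedComponentsWithStats(m)
for i in range(1,n):
    if s[i,4]>60: print("blue",s[i],ce[i],onz(c,[ce[i]],.1)[0].round(3))
# other objects rough
for nm,uv,z in [("cup",(323,193),.089),("jar",(217,160),.066),("file0",(364,184),.008),("file1",(367,222),.008),("comb",(288,207),.015),("pump",(420,210),.17),("soap",(437,154),.05),("pumice",(330,128),.034),("used",(270,160),.026)]:
    print(nm,onz(c,[uv],z)[0].round(3))
E
```

```text
blue [255 147  19  26 428] [264.40186916 159.74766355] [0.618 0.21  0.1  ]
blue [313 183  20  21 331] [322.46827795 192.72205438] [0.506 0.013 0.1  ]
blue [220 194  27  24 364] [232.88461538 205.9010989 ] [0.46  0.311 0.1  ]
cup [0.507 0.011 0.089]
jar [0.623 0.379 0.066]
file0 [ 0.551 -0.135  0.008]
file1 [ 0.415 -0.145  0.008]
comb [0.466 0.135 0.015]
pump [ 0.444 -0.295  0.17 ]
soap [ 0.652 -0.387  0.05 ]
pumice [ 0.749 -0.012  0.034]
used [0.633 0.201 0.026]
```

View pics/crop0.png

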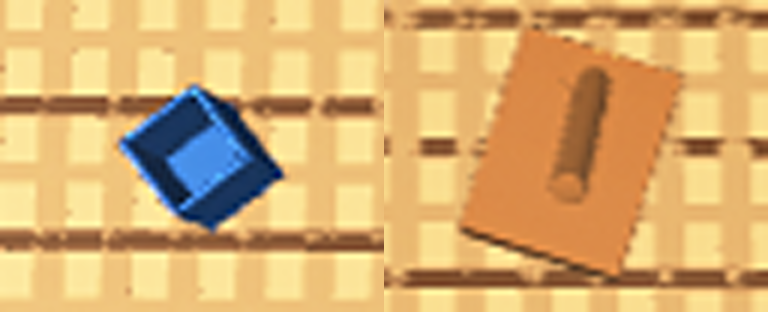

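```bash
python3 - <<'E'
from h import *
c=cal("top"); cs=cal("scene")
f=lambda P,x0,u0,v0:[((x-x0)/6+u0-.42,y/6+v0-.42) for x,y in P]
rim=onz(c,f([(120,142),(197,87),(254,157),(182,212)],0,200,180),.104)
print("rim",rim.round(4).tolist(),rim.mean(0),"sides",np.linalg.norm(np.roll(rim,-1,0)-rim,axis=1).round(4))
e=np.roll(rim,-1,0)-rim; print("yaw edges",np.degrees(np.arctan2(e[:,1],e[:,0])).round(1))
print("rim in scene", proj(cs,rim).round(1).tolist())
st=onz(c,f([(525,28),(683,73),(618,275),(460,230)],384,340,130),.026)
e=np.roll(st,-1,0)-st
print("stand",st.round(4).tolist(),st.mean(0),np.linalg.norm(e,axis=1).round(4),np.degrees(np.arctan2(e[:,1],e[:,0])).round(1))
tip=onz(c,f([(569,187)],384,340,130),.141)[0]; root=onz(c,f([(597,72)],384,340,130),.03)[0]
print("tip",tip,"root~",root)
ctr=st.mean(0); 
e1=-(e[1]-e[3]); yaw=np.arctan2(e1[1],e1[0]); d=np.array([np.cos(yaw),np.sin(yaw)])
print("yaw",np.degrees(yaw),"pred tip",ctr[:2]-.051*d,"pred root",ctr[:2]+.045*d)
print("scene tip proj",proj(cs,[tip, [*(ctr[:2]-.051*d),.141],[*(ctr[:2]+.045*d),.026]]))
s=cv2.imread("pics/scene0.png")
cv2.imwrite("pics/crop1.png",np.hstack([cv2.resize(s[250:315,405:465],None,fx=6,fy=6,interpolation=2),cv2.resize(s[180:245,200:268],None,fx=6,fy=6,interpolation=2)]))
E
```

```text
rim [[0.4686, 0.355, 0.104], [0.4996, 0.3133, 0.104], [0.4607, 0.2805, 0.104], [0.4299, 0.3194, 0.104]] [0.46472903 0.31704339 0.104     ] sides [0.0519 0.0509 0.0495 0.0526]
yaw edges [ -53.3 -139.9  128.4   42.6]
rim in scene [[449.4, 280.5], [424.4, 277.5], [422.8, 258.2], [445.8, 260.4]]
stand [[0.7288, -0.131, 0.026], [0.7017, -0.225, 0.026], [0.5794, -0.1852, 0.026], [0.6059, -0.0919, 0.026]] [ 0.65392667 -0.15827931  0.026     ] [0.0978 0.1286 0.0969 0.1289] [-106.1  162.    74.1  -17.6]
tip [ 0.60755394 -0.1436361   0.141     ] root~ [ 0.7009986  -0.17329096  0.03      ]
yaw -17.83729971855426 pred tip [ 0.60537823 -0.14265724] pred root [ 0.69676353 -0.17206349]
scene tip proj [[246.12333511 183.09037337]
 [247.08207062 182.8600492 ]
 [216.7050298  227.64171299]]
```

View pics/crop1.png

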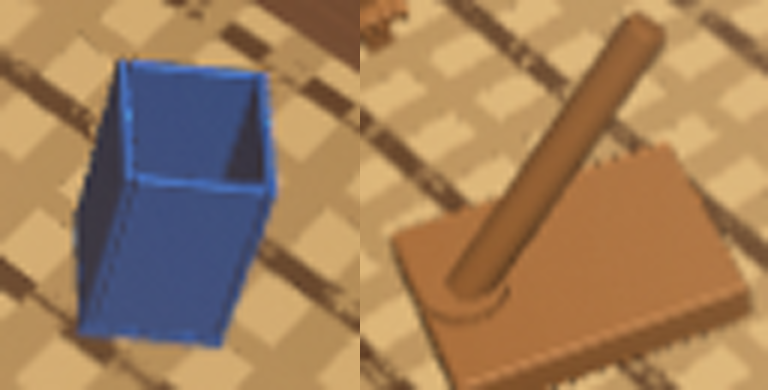

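```bash
cat >> h.py <<'E'
from scipy.linalg import logm,expm
def T(p,Rm): M=np.eye(4); M[:3,:3]=Rm; M[:3,3]=p; return M
def cur():
    s=r.get_state(); return T(s["tcp_pos"],R.from_euler("xyz",s["eef_rot"],degrees=True).as_matrix())
def tool(p,az,P,g=.159):
    "TCP pose: grasp point p (g ahead of TCP); tool z points P deg below level at azimuth az; y level to the left"
    a,b=np.radians(az),np.radians(P); h=np.array([np.cos(a),np.sin(a),0]); k=np.array([-np.sin(a),np.cos(a),0])
    z=np.cos(b)*h-np.sin(b)*np.array([0,0,1]); return T(np.array(p)-g*z,np.c_[np.cross(k,z),k,z])
def step(A,B):
    "equal rows from A to B: n, shift, turn"
    L=np.real(logm(np.linalg.inv(A)@B))
    w=np.array([L[2,1],L[0,2],L[1,0]])
    for n in range(1,200):
        E=expm(L/n); rv=R.from_matrix(E[:3,:3]).as_rotvec(degrees=True)
        if np.linalg.norm(E[:3,3])<.0415 and np.linalg.norm(rv)<7.1: break
    return n,E[:3,3].round(4).tolist(),rv.round(2).tolist()
def rows(A,B,n):
    L=np.real(logm(np.linalg.inv(A)@B)); E=expm(L/n)
    return n,E[:3,3].round(4).tolist(),R.from_matrix(E[:3,:3]).as_rotvec(degrees=True).round(2).tolist()
E
python3 - <<'E'
from h import *
A=cur(); B=tool((.5,-.15,.42),30,90,0); C=tool((.43,.28,.42),39.5,90,0)
print(step(A,B),step(B,C))
# two-view triangulation checks
ct,cs=cal("top"),cal("scene")
def tri(a,b):
    o1,d1=ray(ct,[a]);o2,d2=ray(cs,[b]);d1=d1[0]/np.linalg.norm(d1);d2=d2[0]/np.linalg.norm(d2)
    x=np.linalg.lstsq(np.c_[d1,-d2],o2-o1,rcond=None)[0];p,q=o1+x[0]*d1,o2+x[1]*d2
    return ((p+q)/2).round(4),np.linalg.norm(p-q).round(4)
f=lambda x,y:(x/6+200-.42,y/6+180-.42)
g=lambda x,y:(x/6+405-.42,y/6+250-.42)
for a,b in [((120,142),(273,187)),((197,87),(129,183)),((254,157),(122,62)),((182,212),(266,73))]: print(tri(f(*a),g(*b)))
print("tip",tri(((569-384)/6+340-.42,187/6+130-.42),((645-360)/6+200-.42,30/6+180-.42)))
E
```

```text
(12, [-0.0325, 0.0256, -0.0013], [0.01, -0.0, -0.3]) (11, [-0.0168, 0.0359, 0.0], [-0.0, -0.0, -0.86])
(array([0.4684, 0.3557, 0.1035]), np.float64(0.0013))
(array([0.4995, 0.3164, 0.0979]), np.float64(0.0038))
(array([0.4599, 0.2833, 0.1002]), np.float64(0.0047))
(array([0.4285, 0.3229, 0.1016]), np.float64(0.0068))
tip (array([ 0.6074, -0.1431,  0.1367]), np.float64(0.0028))
```

Both views agree to within a few mm: tumbler centre is about (0.464, 0.319), with rim z ≈ 0.101 against an expected 0.104; peg tip is (0.607, -0.143), with z 0.137 against 0.141. Now I'll move.

Emit:
{"op": "carry_out", "data": {
  "plan": [
    [[-0.0325,0.0256,-0.0013],[0,0,-0.3],0],
    [[-0.0325,0.0256,-0.0013],[0,0,-0.3],0],
    [[-0.0325,0.0256,-0.0013],[0,0,-0.3],0],
    [[-0.0325,0.0256,-0.0013],[0,0,-0.3],0],
    [[-0.0325,0.0256,-0.0013],[0,0,-0.3],0],
    [[-0.0325,0.0256,-0.0013],[0,0,-0.3],0],
    [[-0.0325,0.0256,-0.0013],[0,0,-0.3],0],
    [[-0.0325,0.0256,-0.0013],[0,0,-0.3],0],
    [[-0.0325,0.0256,-0.0013],[0,0,-0.3],0],
    [[-0.0325,0.0256,-0.0013],[0,0,-0.3],0],
    [[-0.0325,0.0256,-0.0013],[0,0,-0.3],0],
    [[-0.0325,0.0256,-0.0013],[0,0,-0.3],0]
  ]
}}

```text
time_s: 1.1
tcp_pos: [0.5001, -0.1476, 0.4203]
eef_rot: [180.0, 0.0, -149.9]
contact_force: [2.0, -1.7, -0.2]
gripper_width: 0.0878
```

Emit:
{"op": "carry_out", "data": {
  "plan": [
    [[-0.0168,0.0359,0],[0,0,-0.86],0],
    [[-0.0168,0.0359,0],[0,0,-0.86],0],
    [[-0.0168,0.0359,0],[0,0,-0.86],0],
    [[-0.0168,0.0359,0],[0,0,-0.86],0],
    [[-0.0168,0.0359,0],[0,0,-0.86],0],
    [[-0.0168,0.0359,0],[0,0,-0.86],0],
    [[-0.0168,0.0359,0],[0,0,-0.86],0],
    [[-0.0168,0.0359,0],[0,0,-0.86],0],
    [[-0.0168,0.0359,0],[0,0,-0.86],0],
    [[-0.0168,0.0359,0],[0,0,-0.86],0],
    [[-0.0168,0.0359,0],[0,0,-0.86],0],
    [[0,0,0],[0,0,0],0]
  ]
}}

```text
time_s: 2.1
tcp_pos: [0.4286, 0.2853, 0.4198]
eef_rot: [180.0, 0.0, -140.2]
contact_force: [0.5, -0.7, 0.7]
gripper_width: 0.0873
```

```bash
python3 - <<'E'
from h import *
s=r.get_state(); print(s["time_s"],s["joints"].round(1),s["tcp_pos"].round(4),s["eef_rot"].round(1))
im,c=save("wrist","w1.png"); print(-c[2].T@c[3],c[2][2])
A=cur()
# pregrasp: P=50, 90 mm back of grasp point
g=np.array([.464,.319,.082])
for P in (45,50,60):
    G=tool(g,39.5,P); pre=G.copy(); pre[:3,3]-=.1*G[:3,2]; print(P,"TCP",G[:3,3].round(3),"pre",pre[:3,3].round(3),step(A,pre))
E
```

```text
2.1 [  55.5    4.8  -17.9   -0.   -67.3 -105.7] [0.4286 0.2853 0.4198] [ 180.     0.  -140.2]
[0.37691545 0.24251204 0.39953458] [ 0.19465443  0.16378606 -0.96710071]
45 TCP [0.377 0.247 0.194] pre [0.323 0.203 0.265] (7, [0.0259, 0.0008, 0.0149], [0.01, -6.44, 0.04])
50 TCP [0.385 0.254 0.204] pre [0.336 0.213 0.28 ] (6, [0.0258, 0.001, 0.017], [0.01, -6.68, 0.04])
60 TCP [0.403 0.268 0.22 ] pre [0.364 0.237 0.306] (5, [0.0205, 0.0011, 0.0191], [0.01, -6.01, 0.05])
```

View pics/w1.png

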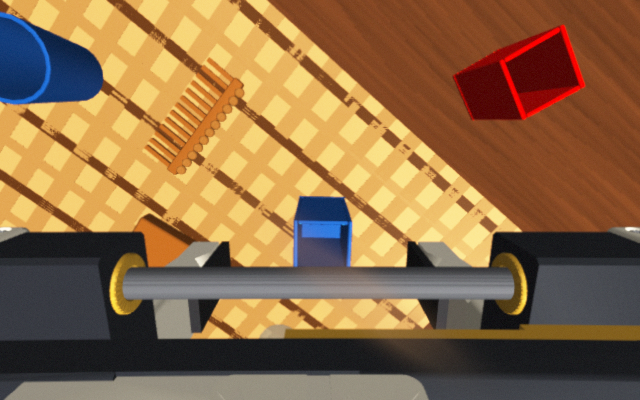

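The wrist view shows the blue square tumbler at (322,230): near rim edge about (296–350, 222), near base edge about (302–345, 197), its sides well aligned with the tool. I'll check position and yaw from these.

```bash
python3 - <<'E'
from h import *
c=cal("wrist"); im=cv2.imread("pics/w1.png")
hsv=cv2.cvtColor(im[180:275,270:380],cv2.COLOR_BGR2HSV); m=cv2.inRange(hsv,(100,110,20),(130,255,255))
for y in range(12,88,5):
    x=np.flatnonzero(m[y]); print(y+180,(x.min()+270,x.max()+270) if len(x) else None,end=" ")
print()
rim=onz(c,[(294.5,222.5),(351.5,222.5)],.104); bs=onz(c,[(301.5,197),(346,197)],.004)
for n,q in(("rim",rim),("base",bs)):
    e=q[0]-q[1]; print(n,q.round(4).tolist(),np.linalg.norm(e),"h az",np.degrees(np.arctan2(e[1],e[0]))-90)
    a=np.radians(39.5); print(" ctr",q.mean(0)+.027*np.array([np.cos(a),np.sin(a),0]))
g=np.array([.464,.319,.082]); a=np.radians(39.5);h=np.array([np.cos(a),np.sin(a),0]);k=np.array([-h[1],h[0],0])
X=[np.array([.464,.319,z])-.027*h+s*.027*k for z in(.104,.004) for s in(1,-1)]
print(proj(c,X).round(1).tolist())
E
```

```text
192 None 197 (np.int64(300), np.int64(332)) 202 (np.int64(299), np.int64(344)) 207 (np.int64(298), np.int64(346)) 212 (np.int64(297), np.int64(347)) 217 (np.int64(296), np.int64(349)) 222 (np.int64(294), np.int64(351)) 227 (np.int64(294), np.int64(351)) 232 (np.int64(294), np.int64(351)) 237 (np.int64(294), np.int64(350)) 242 (np.int64(295), np.int64(350)) 247 (np.int64(294), np.int64(350)) 252 (np.int64(294), np.int64(349)) 257 (np.int64(294), np.int64(349)) 262 (np.int64(294), np.int64(349)) 267 None 
rim [[0.4607, 0.2825, 0.104], [0.4277, 0.3223, 0.104]] 0.05174341868621322 h az -140.29179046728825
 ctr [0.46502683 0.31960592 0.104     ]
base [[0.4589, 0.2833, 0.004], [0.425, 0.3241, 0.004]] 0.05302095062128407 h az -140.28969435529706
 ctr [0.46279943 0.32091202 0.004     ]
[[353.0, 221.4], [293.4, 221.2], [344.5, 196.8], [299.2, 196.7]]
```

Three views agree on centre (0.464, 0.320) and yaw 39.6°. Next is the tilted pre-grasp at 50° below level.

Emit:
{"op": "carry_out", "data": {
  "plan": [
    [[0.0258,0.001,0.017],[0,-6.68,0],0],
    [[0.0258,0.001,0.017],[0,-6.68,0],0],
    [[0.0258,0.001,0.017],[0,-6.68,0],0],
    [[0.0258,0.001,0.017],[0,-6.68,0],0],
    [[0.0258,0.001,0.017],[0,-6.68,0],0],
    [[0.0258,0.001,0.017],[0,-6.68,0],0],
    [[0,0,0],[0,0,0],0]
  ]
}}

```text
time_s: 2.73
tcp_pos: [0.3864, 0.204, 0.3442]
eef_rot: [178.0, 33.6, -140.8]
contact_force: [0.0, -0.9, -1.1]
gripper_width: 0.0875
```

```bash
python3 - <<'E'
from h import *
s=r.get_state(); print(s["joints"].round(1),s["tcp_pos"].round(4),s["eef_rot"].round(1))
A=cur(); print("z tool",A[:3,2].round(3))
for P in(50,55):
  G=tool([.464,.320,.082],39.6,P); print(P,rows(A,G,6),G[:3,3].round(3))
  # lay: mouth direction h, axis at z=.031; tumbler grasp 22 from mouth
  for P0 in(P,):
    ctr=np.array([.44,.315]); h=np.array([np.cos(np.radians(39.6)),np.sin(np.radians(39.6))])
    L=tool([*(ctr+h*.05),.035],39.6,P+90); print("lay TCP",L[:3,3].round(3))
E
```

```text
[  51.6   -8.8  -58.2   33.8   -8.7 -133.9] [0.3864 0.204  0.3442] [ 178.    33.6 -140.8]
z tool [ 0.406  0.377 -0.832]
50 (6, [0.0096, 0.0062, 0.0221], [0.3, -1.07, -0.07]) [0.385 0.255 0.204]
lay TCP [0.572 0.425 0.137]
55 (6, [0.0065, 0.0062, 0.0223], [0.3, -0.23, -0.06]) [0.394 0.262 0.212]
lay TCP [0.579 0.43  0.126]
```

```bash
cat > kin.py <<'E'
from h import *
from scipy.optimize import least_squares
import itertools
rd=np.radians
D=[([-47.0343,20.5841,.63787,-.0159,-70.1348,-16.507],[.30066,-.60414,.40385],[179.918,-.0087,-153.5467])]
D+=[([55.5,4.8,-17.9,0,-67.3,-105.7],[.4286,.2853,.4198],[180,0,-140.2])]
s=r.get_state(); D.append((s["joints"],s["tcp_pos"],s["eef_rot"]))
def rot(q,s4,s6): return R.from_euler("ZYXYX",[q[0],q[1]-q[2],s4*q[3],-q[4],s6*q[5]],degrees=True)
E
cat > fit.py <<'E'
from kin import *
eo=lambda e:R.from_euler("xyz",e,degrees=True)
for s4,s6 in itertools.product((1,-1),(1,-1)):
    Cs=[rot(q,s4,s6).inv()*eo(e) for q,p,e in D]
    print(s4,s6,[np.degrees((Cs[0].inv()*c).magnitude()).round(2) for c in Cs], Cs[0].as_matrix().round(2).tolist())
A=[];b=[]
for q,p,e in D:
    z=R.from_euler("z",-q[0],degrees=True).apply(eo(e).as_matrix()[:,2]); P=R.from_euler("z",-q[0],degrees=True).apply(p)
    f=rd(q[1]-q[2]); u=rd(q[1])
    A+=[[1,0,0,np.sin(u),np.cos(f),np.sin(f),z[0]],[0,1,0,np.cos(u),-np.sin(f),np.cos(f),z[2]],[0,0,1,0,0,0,z[1]]]; b+=list(P)
A=np.array(A);x,res,rk,sv=np.linalg.lstsq(A,b,rcond=None); print(x.round(4),(A@x-b).round(4),sv.round(3))
E
python3 fit.py
```

```text
Traceback (most recent call last):
  File "fit.py", line 4, in <module>
    Cs=[rot(q,s4,s6).inv()*eo(e) for q,p,e in D]
        ~~~^^^^^^^^^
  File "kin.py", line 8, in rot
    def rot(q,s4,s6): return R.from_euler("ZYXYX",[q[0],q[1]-q[2],s4*q[3],-q[4],s6*q[5]],degrees=True)
                             ~~~~~~~~~~~~^^^^^^^^^^^^^^^^^^^^^^^^^^^^^^^^^^^^^^^^^^^^^^^^^^^^^^^^^^^^^
  File "scipy/spatial/transform/_rotation.pyx", line 1413, in scipy.spatial.transform._rotation.Rotation.from_euler
ValueError: Expected axis specification to be a non-empty string of upto 3 characters, got ZYXYX
```

```bash
sed -i 's/^def rot.*/def rot(q,s4,s6): return R.from_euler("ZYX",[q[0],q[1]-q[2],s4*q[3]],degrees=True)*R.from_euler("YX",[-q[4],s6*q[5]],degrees=True)/' kin.py; python3 fit.py
```

```text
1 1 [np.float64(0.0), np.float64(178.38), np.float64(167.69)] [[0.0, -0.0, 1.0], [-0.84, 0.55, 0.0], [-0.55, -0.84, 0.0]]
1 -1 [np.float64(0.0), np.float64(0.03), np.float64(67.67)] [[0.0, -0.0, 1.0], [-1.0, 0.0, 0.0], [-0.0, -1.0, -0.0]]
-1 1 [np.float64(0.0), np.float64(178.39), np.float64(125.3)] [[-0.0, -0.0, 1.0], [-0.84, 0.54, 0.0], [-0.54, -0.84, -0.0]]
-1 -1 [np.float64(0.0), np.float64(0.0), np.float64(0.0)] [[-0.0, -0.0, 1.0], [-1.0, -0.0, -0.0], [0.0, -1.0, -0.0]]
[-0.0278  0.972   0.4124  0.4849  0.7452 -0.5737  0.8269] [-0.0008 -0.0028  0.0088  0.0009  0.003  -0.0074 -0.0002 -0.0003 -0.0015] [3.379 2.455 1.733 0.659 0.325 0.135 0.025]
```

```bash
python3 - <<'E'
from h import *
A=cur()
for P in (50,55,60):
  G=tool([.464,.320,.082],39.6,P); G[2,3]+=.085; print(P,G[:3,3].round(3),step(A,G))
E
```

```text
50 [0.385 0.255 0.289] (2, [0.0032, 0.0192, 0.0322], [0.89, -3.2, -0.21])
55 [0.394 0.262 0.297] (2, [-0.0044, 0.0192, 0.0318], [0.9, -0.7, -0.17])
60 [0.403 0.269 0.305] (2, [-0.0121, 0.0193, 0.0318], [0.91, 1.8, -0.13])
```

Emit:
{"op": "carry_out", "data": {
  "plan": [
    [[-0.0022,0.0096,0.016],[0.45,-0.35,-0.1],0],
    [[-0.0022,0.0096,0.016],[0.45,-0.35,-0.1],0],
    [[-0.0022,0.0096,0.016],[0.45,-0.35,-0.1],0],
    [[-0.0022,0.0096,0.016],[0.45,-0.35,-0.1],0],
    [[0,0,0],[0,0,0],0]
  ]
}}

```text
time_s: 3.15
tcp_pos: [0.414, 0.2586, 0.3257]
eef_rot: [178.5, 31.7, -140.1]
contact_force: [-0.5, -0.4, 0.1]
gripper_width: 0.0879
```

```bash
python3 - <<'E'
from h import *
s=r.get_state(); print(s["time_s"],s["joints"].round(2).tolist(),s["tcp_pos"].round(4).tolist(),s["eef_rot"].round(2).tolist())
A=cur(); z=A[:3,2]; print("P",np.degrees(np.arcsin(-z[2])),"az",np.degrees(np.arctan2(z[1],z[0])))
E
```

```text
3.15 [46.52, -1.33, -58.18, 52.94, -2.47, -148.53] [0.414, 0.2586, 0.3257] [178.5, 31.69, -140.08]
P 58.28012185343118 az 42.77702506324977
```

Forward tilt there runs into the elbow limit, with the wrist near singular. I'll tilt sideways instead: tool azimuth -50.4°, 45° down, TCP on the free left side. First back to vertical while turning about the vertical.

```bash
cat >> h.py <<'E'
def toolf(p,az,P,g=.159):
    "as tool, with y level to the right"
    M=tool(p,az,P,g); M[:3,:2]*=-1; return M
E
python3 - <<'E'
from h import *
A=cur(); B0=toolf((.42,.31,.42),35,90,0); B0=tool((.42,.31,.42),39.6,90,0);B=toolf((.41,.36,.42),-50.4,90,0)
G=toolf([.464,.320,.082],-50.4,45); pre=G.copy(); pre[2,3]+=.1
print(step(A,B0),step(B0,B),step(B,pre),G[:3,3].round(3))
print(rows(B0,B,14))
E
```

```text
(5, [-0.0134, 0.0074, -0.0155], [0.31, 6.34, 0.15]) (13, [-0.0041, 0.0015, -0.0], [0.0, 0.0, -6.92]) (7, [-0.0126, -0.0023, 0.0151], [0.0, 6.43, 0.0]) [0.392 0.407 0.194]
(14, [-0.0038, 0.0014, -0.0], [-0.0, 0.0, -6.43])
```

Emit:
{"op": "carry_out", "data": {
  "plan": [
    [[-0.0134,0.0074,-0.0155],[0.31,6.34,0.15],0],
    [[-0.0134,0.0074,-0.0155],[0.31,6.34,0.15],0],
    [[-0.0134,0.0074,-0.0155],[0.31,6.34,0.15],0],
    [[-0.0134,0.0074,-0.0155],[0.31,6.34,0.15],0],
    [[-0.0134,0.0074,-0.0155],[0.31,6.34,0.15],0],
    [[-0.0041,0.0015,0],[0,0,-6.92],0],
    [[-0.0041,0.0015,0],[0,0,-6.92],0],
    [[-0.0041,0.0015,0],[0,0,-6.92],0],
    [[-0.0041,0.0015,0],[0,0,-6.92],0],
    [[-0.0041,0.0015,0],[0,0,-6.92],0],
    [[-0.0041,0.0015,0],[0,0,-6.92],0],
    [[-0.0041,0.0015,0],[0,0,-6.92],0]
  ]
}}

```text
time_s: 4.15
tcp_pos: [0.4428, 0.3046, 0.406]
eef_rot: [-167.5, 7.0, -92.9]
contact_force: [-0.4, 0.5, -1.1]
gripper_width: 0.0874
```

Emit:
{"op": "carry_out", "data": {
  "plan": [
    [[-0.0041,0.0015,0],[0,0,-6.92],0],
    [[-0.0041,0.0015,0],[0,0,-6.92],0],
    [[-0.0041,0.0015,0],[0,0,-6.92],0],
    [[-0.0041,0.0015,0],[0,0,-6.92],0],
    [[-0.0041,0.0015,0],[0,0,-6.92],0],
    [[-0.0041,0.0015,0],[0,0,-6.92],0],
    [[0,0,0],[0,0,0],0]
  ]
}}

```text
time_s: 4.73
tcp_pos: [0.4286, 0.3262, 0.4052]
eef_rot: [-166.0, -2.9, -52.5]
contact_force: [-0.9, -0.4, 0.4]
gripper_width: 0.0878
```

```bash
python3 - <<'E'
from h import *
s=r.get_state(); print(s["time_s"],s["joints"].round(2).tolist(),s["tcp_pos"].round(4).tolist(),s["eef_rot"].round(2).tolist())
A=cur()
G=toolf([.464,.320,.082],-50.4,45); pre=G.copy(); pre[2,3]+=.1
print(step(A,pre))
E
```

```text
4.7333 [61.0, 3.15, -26.85, 10.85, -48.7, -29.54] [0.4286, 0.3262, 0.4052] [-165.98, -2.88, -52.53]
(7, [-0.0175, -0.0012, 0.0109], [-1.79, 5.95, -1.02])
```

Emit:
{"op": "carry_out", "data": {
  "plan": [
    [[-0.0175,-0.0012,0.0109],[-1.79,5.95,-1.02],0],
    [[-0.0175,-0.0012,0.0109],[-1.79,5.95,-1.02],0],
    [[-0.0175,-0.0012,0.0109],[-1.79,5.95,-1.02],0],
    [[-0.0175,-0.0012,0.0109],[-1.79,5.95,-1.02],0],
    [[-0.0175,-0.0012,0.0109],[-1.79,5.95,-1.02],0],
    [[-0.0175,-0.0012,0.0109],[-1.79,5.95,-1.02],0],
    [[-0.0175,-0.0012,0.0109],[-1.79,5.95,-1.02],0],
    [[0,0,0],[0,0,0],0],
    [[0,0,0],[0,0,0],0]
  ]
}}

```text
time_s: 5.48
tcp_pos: [0.3936, 0.407, 0.2936]
eef_rot: [180.0, -45.0, -50.8]
contact_force: [-0.4, 0.3, 1.0]
gripper_width: 0.0878
```

```bash
python3 - <<'E'
from h import *
s=r.get_state(); print(s["time_s"],s["joints"].round(2).tolist(),s["tcp_pos"].round(4).tolist(),s["eef_rot"].round(2).tolist())
A=cur(); z=A[:3,2]; print("P",np.degrees(np.arcsin(-z[2])),"az",np.degrees(np.arctan2(z[1],z[0])))
G=toolf([.464,.320,.082],-50.4,45); pre=G.copy(); pre[2,3]+=.1
print(step(A,pre),rows(A,G,6))
im,c=save("wrist","w2.png")
E
```

```text
5.4833 [73.97, 22.05, -34.62, 38.67, -68.39, -60.96] [0.3936, 0.407, 0.2936] [179.99, -45.04, -50.84]
P 44.9564143448855 az -50.857068430848265
(1, [0.0002, 0.0013, -0.0009], [0.32, -0.04, -0.31]) (6, [-0.0118, 0.0002, 0.0116], [0.05, -0.01, -0.05])
```

Emit:
{"op": "carry_out", "data": {
  "plan": [
    [[-0.0118,0.0002,0.0116],[0.05,0,-0.05],0],
    [[-0.0118,0.0002,0.0116],[0.05,0,-0.05],0],
    [[-0.0118,0.0002,0.0116],[0.05,0,-0.05],0],
    [[-0.0118,0.0002,0.0116],[0.05,0,-0.05],0],
    [[-0.0118,0.0002,0.0116],[0.05,0,-0.05],0],
    [[-0.0118,0.0002,0.0116],[0.05,0,-0.05],0],
    [[0,0,0],[0,0,0],0],
    [[0,0,0],[0,0,0],60]
  ],
  "grip_force": 20
}}

```text
time_s: 6.2
tcp_pos: [0.3932, 0.4068, 0.1978]
eef_rot: [-179.6, -44.9, -50.7]
contact_force: [0.3, 0.5, 1.4]
gripper_width: 0.0849
```

```bash
python3 - <<'E'
from h import *
G=toolf([.464,.320,.082],-50.4,45); print(cur()[:3,3], (np.linalg.inv(cur())@G)[:3,3].round(4))
im,c=save("wrist","w3.png")
E
```

```text
[0.39318813 0.40680244 0.19781377] [-0.0027  0.0008  0.0021]
```

View pics/w3.png

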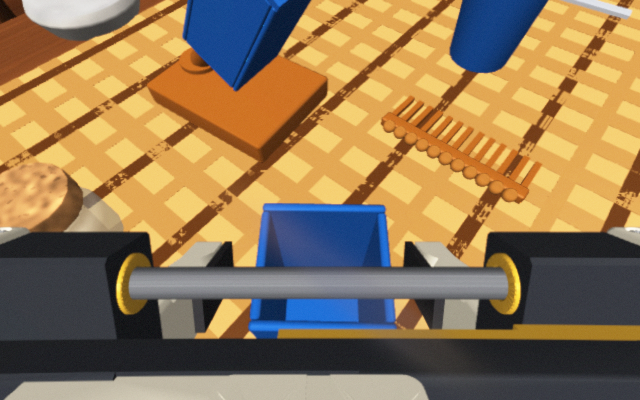

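The wrist view shows the blue tumbler centred between the open fingers: rim at x 258–388, against fingers at about 210 and 430, aligned to the tool. Closing, then lifting.

Emit:
{"op": "carry_out", "data": {
  "plan": [
    [[0,0,0],[0,0,0],80],
    [[0,0,0],[0,0,0],95],
    [[0,0,0],[0,0,0],110],
    [[0,0,0],[0,0,0],130],
    [[0,0,0],[0,0,0],255],
    [[0,0,0],[0,0,0],255],
    [[0,0,0],[0,0,0],255],
    [[0,0,0],[0,0,0],255],
    [[0.007,0,-0.007],[0,0,0],255],
    [[0.014,0,-0.014],[0,0,0],255],
    [[0.014,0,-0.014],[0,0,0],255],
    [[0.014,0,-0.014],[0,0,0],255]
  ]
}}

```text
time_s: 7.25
tcp_pos: [0.3924, 0.407, 0.2664]
eef_rot: [-179.9, -45.0, -50.4]
contact_force: [-0.3, 0.6, -0.8]
gripper_width: 0.0544
```

```bash
python3 - <<'E'
from h import *
s=r.get_state(); print(s["joints"].round(1),s["tcp_pos"].round(4),s["eef_rot"].round(1),s["gripper_width"])
im,c=save("wrist","w4.png")
A=cur()
# staged: up & rotate about vertical to az 45 keeping P=45 -> then tilt to P=135 at lay
gl=np.array([.46,.345,.034])
L=toolf(gl,45,135); L2=L.copy(); L2[2,3]+=.10
# via: vertical tool az 0, high
V=toolf((.45,.34,.30),0,88)
print("L TCP",L[:3,3].round(3)); print(step(A,V),step(V,L2),rows(L2,L,8))
E
```

```text
[ 73.8  23.8 -36.6  40.1 -65.2 -63.3] [0.3924 0.407  0.2664] [-179.9  -45.   -50.4] 0.054400084082380055
L TCP [0.54  0.424 0.146]
(10, [0.0156, 0.0058, -0.0136], [2.01, -4.02, -4.73]) (10, [0.0188, -0.0071, 0.0162], [-1.69, -4.45, -4.3]) (8, [0.0088, 0.0, 0.0088], [0.0, 0.0, 0.0])
```

View pics/w4.png

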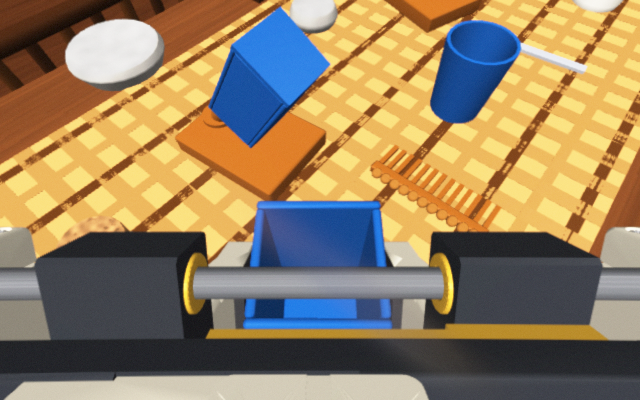

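Emit:
{"op": "carry_out", "data": {
  "plan": [
    [[0.0156,0.0058,-0.0136],[2.01,-4.02,-4.73],255],
    [[0.0156,0.0058,-0.0136],[2.01,-4.02,-4.73],255],
    [[0.0156,0.0058,-0.0136],[2.01,-4.02,-4.73],255],
    [[0.0156,0.0058,-0.0136],[2.01,-4.02,-4.73],255],
    [[0.0156,0.0058,-0.0136],[2.01,-4.02,-4.73],255],
    [[0.0156,0.0058,-0.0136],[2.01,-4.02,-4.73],255],
    [[0.0156,0.0058,-0.0136],[2.01,-4.02,-4.73],255],
    [[0.0156,0.0058,-0.0136],[2.01,-4.02,-4.73],255],
    [[0.0156,0.0058,-0.0136],[2.01,-4.02,-4.73],255],
    [[0.0156,0.0058,-0.0136],[2.01,-4.02,-4.73],255],
    [[0,0,0],[0,0,0],255]
  ]
}}

```text
time_s: 8.22
tcp_pos: [0.4457, 0.3396, 0.4576]
eef_rot: [-179.9, -2.1, 0.1]
contact_force: [1.2, 1.2, 1.0]
gripper_width: 0.054
```

```bash
python3 - <<'E'
from h import *
s=r.get_state(); print(s["joints"].round(1),s["tcp_pos"].round(4),s["eef_rot"].round(1),s["gripper_width"])
A=cur(); V=toolf((.45,.34,.30),0,88); print((np.linalg.inv(A)@V)[:3,3].round(4))
L=toolf([.46,.345,.034],45,135); L2=L.copy(); L2[2,3]+=.10
print(step(A,L2))
E
```

```text
[ 57.9   7.4 -10.6   1.8 -70.8  31.6] [0.4457 0.3396 0.4576] [-1.799e+02 -2.100e+00  1.000e-01] 0.05403882439539247
[-0.0012 -0.0005 -0.0013]
(10, [0.0186, -0.0072, 0.0162], [-1.7, -4.46, -4.29])
```

Emit:
{"op": "carry_out", "data": {
  "plan": [
    [[0.0186,-0.0072,0.0162],[-1.7,-4.46,-4.29],255],
    [[0.0186,-0.0072,0.0162],[-1.7,-4.46,-4.29],255],
    [[0.0186,-0.0072,0.0162],[-1.7,-4.46,-4.29],255],
    [[0.0186,-0.0072,0.0162],[-1.7,-4.46,-4.29],255],
    [[0.0186,-0.0072,0.0162],[-1.7,-4.46,-4.29],255],
    [[0.0186,-0.0072,0.0162],[-1.7,-4.46,-4.29],255],
    [[0.0186,-0.0072,0.0162],[-1.7,-4.46,-4.29],255],
    [[0.0186,-0.0072,0.0162],[-1.7,-4.46,-4.29],255],
    [[0.0186,-0.0072,0.0162],[-1.7,-4.46,-4.29],255],
    [[0.0186,-0.0072,0.0162],[-1.7,-4.46,-4.29],255],
    [[0,0,0],[0,0,0],255],
    [[0,0,0],[0,0,0],255]
  ]
}}

```text
time_s: 9.22
tcp_pos: [0.5365, 0.4232, 0.2376]
eef_rot: [179.3, 45.6, 44.1]
contact_force: [0.9, 0.7, 0.3]
gripper_width: 0.0543
```

```bash
python3 - <<'E'
from h import *
s=r.get_state(); print(s["joints"].round(1),s["tcp_pos"].round(4),s["eef_rot"].round(1),s["gripper_width"])
A=cur(); L=toolf([.46,.345,.034],45,135); L2=L.copy(); L2[2,3]+=.10
print(step(A,L2),rows(A,L,8), (A@[0,0,.159,1]))
im,c=save("scene","s2.png"); cv2.imwrite("pics/s2c.png",cv2.resize(im[150:350,340:600,::-1],None,fx=3,fy=3))
E
```

```text
[  52.8   43.7   12.6   -5.7 -104.1   82.5] [0.5365 0.4232 0.2376] [179.3  45.6  44.1] 0.054277771869762216
(1, [-0.0042, 0.0012, -0.0084], [0.05, 0.6, -0.65]) (8, [0.0084, 0.0001, 0.0077], [0.01, 0.07, -0.08]) [0.45625674 0.34275937 0.12635061 1.        ]
```

View pics/s2c.png

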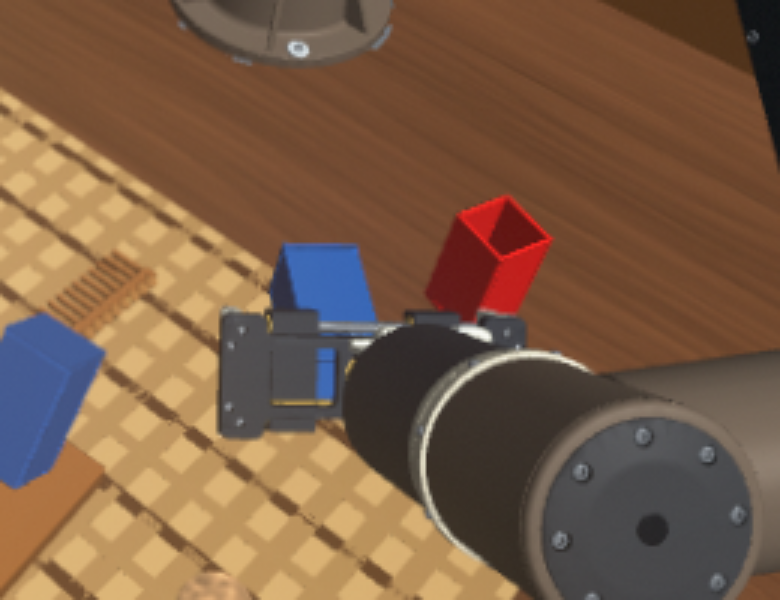

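Emit:
{"op": "carry_out", "data": {
  "plan": [
    [[0.0084,0.0001,0.0077],[0,0.07,-0.08],255],
    [[0.0084,0.0001,0.0077],[0,0.07,-0.08],255],
    [[0.0084,0.0001,0.0077],[0,0.07,-0.08],255],
    [[0.0084,0.0001,0.0077],[0,0.07,-0.08],255],
    [[0.0084,0.0001,0.0077],[0,0.07,-0.08],255],
    [[0.0084,0.0001,0.0077],[0,0.07,-0.08],255],
    [[0.0084,0.0001,0.0077],[0,0.07,-0.08],255],
    [[0,0,0],[0,0,0],255],
    [[0,0,0],[0,0,0],255]
  ]
}}

```text
time_s: 10.02
tcp_pos: [0.5402, 0.4243, 0.1604]
eef_rot: [-179.9, 44.9, 45.1]
contact_force: [0.5, 0.1, -0.3]
gripper_width: 0.0544
```

```bash
python3 - <<'E'
from h import *
s=r.get_state(); print(s["joints"].round(1),s["tcp_pos"].round(4),s["eef_rot"].round(2),s["gripper_width"],s["contact_force"],s["moment"])
A=cur(); L=toolf([.46,.345,.032],45,135)
print(rows(A,L,6), (A@[0,0,.159,1]).round(4))
im,c=save("wrist","w5.png")
hsv=cv2.cvtColor(im,cv2.COLOR_RGB2HSV)
E
```

```text
[ 52.7  48.3  10.6  -5.5 -97.   84. ] [0.5402 0.4243 0.1604] [-179.92   44.94   45.09] 0.0544035124042387 [ 0.53533522  0.10957413 -0.31306788] [ 1.61758266 -1.71142444 -0.02043055]
(6, [0.0018, -0.0001, 0.0019], [-0.0, -0.01, 0.01]) [0.4608 0.3449 0.0479 1.    ]
```

Emit:
{"op": "carry_out", "data": {
  "plan": [
    [[0.0018,0,0.0019],[0,0,0],255],
    [[0.0018,0,0.0019],[0,0,0],255],
    [[0.0018,0,0.0019],[0,0,0],255],
    [[0.0018,0,0.0019],[0,0,0],255],
    [[0.0018,0,0.0019],[0,0,0],255],
    [[0.0018,0,0.0019],[0,0,0],255],
    [[0,0,0],[0,0,0],255],
    [[0,0,0],[0,0,0],255]
  ]
}}

```text
time_s: 10.73
tcp_pos: [0.54, 0.4242, 0.1457]
eef_rot: [-179.9, 44.8, 45.1]
contact_force: [0.2, 0.4, 0.3]
gripper_width: 0.0545
```

Emit:
{"op": "carry_out", "data": {
  "plan": [
    [[0.0005,0,0.0005],[0,0,0],255],
    [[0.0005,0,0.0005],[0,0,0],255],
    [[0,0,0],[0,0,0],255],
    [[0,0,0],[0,0,0],255]
  ]
}}

```text
time_s: 11.07
tcp_pos: [0.5402, 0.4243, 0.1448]
eef_rot: [-179.9, 44.8, 45.1]
contact_force: [0.2, 0.2, 1.5]
gripper_width: 0.0545
```

```bash
python3 - <<'E'
from h import *
s=r.get_state(); A=cur(); print((A@[0,0,.159,1]).round(4),s["eef_rot"].round(2),s["contact_force"].round(2),s["gripper_width"])
im,c=save("scene","s3.png"); cv2.imwrite("pics/s3c.png",cv2.resize(im[180:330,380:530,::-1],None,fx=4,fy=4,interpolation=2))
E
```

```text
[0.4609 0.3451 0.032  1.    ] [-179.9    44.81   45.11] [0.16 0.17 1.49] 0.05453999628412339
```

Emit:
{"op": "carry_out", "data": {
  "plan": [
    [[0.0005,0,0.0005],[0,0,0],255],
    [[0.0003,0,0.0003],[0,0,0],255],
    [[0,0,0],[0,0,0],255],
    [[0,0,0],[0,0,0],85],
    [[0,0,0],[0,0,0],75],
    [[0,0,0],[0,0,0],60],
    [[0,0,0],[0,0,0],40],
    [[0,0,0],[0,0,0],20],
    [[0,0,0],[0,0,0],0],
    [[0,0,0],[0,0,0],0],
    [[0,0,0],[0,0,0],0],
    [[0,0,0],[0,0,0],0]
  ]
}}

```text
time_s: 12.12
tcp_pos: [0.5401, 0.4243, 0.1434]
eef_rot: [-179.9, 44.8, 45.1]
contact_force: [0.1, -0.6, -0.3]
gripper_width: 0.0872
```

```bash
python3 - <<'E'
from h import *
s=r.get_state(); A=cur(); print((A@[0,0,.159,1]).round(4),s["contact_force"].round(2),s["gripper_width"])
V=tool((.44,.325,.30),45,90); Vf=toolf((.44,.32,.28),45,90)
B=A.copy(); B[:3,3]-=.09*A[:3,2]
print(rows(A,B,4),step(B,Vf),Vf[:3,3])
E
```

```text
[0.4608 0.3451 0.0306 1.    ] [ 0.07 -0.6  -0.29] 0.08716664410704011
(4, [-0.0, -0.0, -0.0225], [0.0, -0.0, 0.0]) (8, [-0.0368, 0.0003, -0.0155], [-0.01, 5.6, 0.01]) [0.44  0.32  0.439]
```

Emit:
{"op": "carry_out", "data": {
  "plan": [
    [[0,0,-0.01],[0,0,0],0],
    [[0,0,-0.02],[0,0,0],0],
    [[0,0,-0.03],[0,0,0],0],
    [[0,0,-0.03],[0,0,0],0],
    [[-0.0368,0,-0.0155],[0,5.6,0],0],
    [[-0.0368,0,-0.0155],[0,5.6,0],0],
    [[-0.0368,0,-0.0155],[0,5.6,0],0],
    [[-0.0368,0,-0.0155],[0,5.6,0],0],
    [[-0.0368,0,-0.0155],[0,5.6,0],0],
    [[-0.0368,0,-0.0155],[0,5.6,0],0],
    [[-0.0368,0,-0.0155],[0,5.6,0],0],
    [[-0.0368,0,-0.0155],[0,5.6,0],0]
  ]
}}

```text
time_s: 13.12
tcp_pos: [0.4375, 0.3208, 0.4418]
eef_rot: [-179.9, -0.4, 45.0]
contact_force: [-0.4, -0.1, 1.6]
gripper_width: 0.0879
```

```bash
python3 - <<'E'
from h import *
s=r.get_state(); A=cur(); print(s["time_s"],s["joints"].round(1),s["tcp_pos"],s["eef_rot"].round(1))
iw,cw=save("wrist","w6.png"); ims,_=save("scene","s4.png"); it,ct=save("top","t4.png")
a=cv2.resize(iw[:,:,::-1],(480,300)); b=cv2.resize(ims[200:330,360:568,::-1],(480,300),interpolation=2)
cv2.imwrite("pics/v4.png",np.vstack([a,b]))
for n,im,c in(("wrist",iw,cw),("top",it,ct)):
    m=cv2.inRange(cv2.cvtColor(im,cv2.COLOR_RGB2HSV),(100,110,20),(130,255,255))
    k,l,st,ce=cv2.connectedComponentsWithStats(m)
    for i in range(1,k):
        if st[i,4]>80: print(n,st[i],ce[i].round(1),onz(c,[ce[i]],.058)[0].round(3),np.round(cv2.minAreaRect(np.argwhere(l==i)[:,::-1].astype(np.float32))[1:][0],1))
E
```

```text
13.1167 [ 57.    6.6 -12.9  -0.  -70.1  78.1] [0.43748847 0.32081069 0.44176947] [-179.9   -0.4   45. ]
wrist [ 498   84  112  124 8710] [547.7 148.3] [0.635 0.181 0.058] [109.  98.]
wrist [ 293  134   51   93 4452] [318.3 179.2] [0.443 0.327 0.058] [50. 92.]
top [255 147  19  26 428] [264.4 159.7] [0.627 0.216 0.058] [25. 18.]
top [313 183  20  21 331] [322.5 192.7] [0.512 0.013 0.058] [20. 19.]
top [221 203  29  26 418] [235.  215.2] [0.433 0.313 0.058] [25.5 16.3]
```

View pics/v4.png

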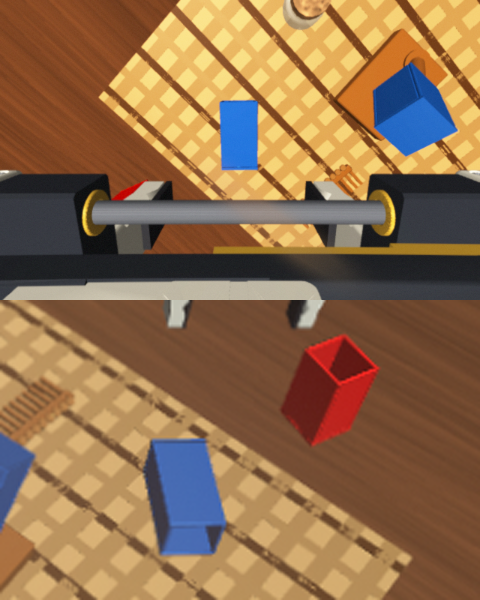

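The tumbler lies flat on the mat, mouth outward, released: wrist view x 293–344, y 134–227; the scene crop shows it flat with the mouth facing the camera. I'll measure its pose for the regrasp.

```bash
python3 - <<'E'
from h import *
im=cv2.imread("pics/w6.png"); c=cal("wrist")
m=cv2.inRange(cv2.cvtColor(im,cv2.COLOR_BGR2HSV),(100,110,20),(130,255,255)); m[:,450:]=0
for y in range(130,232,6):
    x=np.flatnonzero(m[y]); print(y,(int(x.min()),int(x.max())) if len(x) else None,end=" ")
q=cv2.boxPoints(cv2.minAreaRect(np.argwhere(m)[:,::-1].astype(np.float32))); print(q.tolist())
q=q[np.argsort(q[:,1])]; X=onz(c,q,.058); print(X.round(4).tolist())
mo,bo=X[:2].mean(0),X[2:].mean(0); e=mo-bo; print("mouth",mo,"bottom",bo,"len",np.linalg.norm(e),"az",np.degrees(np.arctan2(e[1],e[0])),"w",np.linalg.norm(X[0]-X[1]),np.linalg.norm(X[2]-X[3]))
E
```

```text
130 None 136 (294, 343) 142 (293, 342) 148 (294, 342) 154 (294, 342) 160 (294, 342) 166 (294, 342) 172 (294, 342) 178 (294, 342) 184 (295, 342) 190 (295, 342) 196 (295, 342) 202 (295, 342) 208 (296, 342) 214 (296, 342) 220 (296, 342) 226 (296, 310) [[292.9999694824219, 225.99996948242188], [292.9999694824219, 133.99996948242188], [342.9999694824219, 133.99996948242188], [342.9999694824219, 225.99996948242188]]
[[0.4564, 0.3788, 0.058], [0.4937, 0.3416, 0.058], [0.3834, 0.3084, 0.058], [0.4234, 0.2686, 0.058]]
mouth [0.47507634 0.36019512 0.058     ] bottom [0.40341945 0.28845592 0.058     ] len 0.10139636336274395 az 45.03288759338008 w 0.05269719827019516 0.05638796826660006
```

```bash
python3 - <<'E'
from h import *
A=cur(); G=toolf([.425,.309,.034],45,85); pre=G.copy(); pre[2,3]+=.08
print(G[:3,3].round(3),rows(A,pre,6),rows(pre,G,6))
E
```

```text
[0.415 0.299 0.192] (6, [-0.006, -0.0001, 0.0285], [-0.03, 0.74, 0.01]) (6, [-0.0012, 0.0, 0.0133], [-0.0, 0.0, -0.0])
```

Emit:
{"op": "carry_out", "data": {
  "plan": [
    [[-0.006,-0.0001,0.0285],[-0.03,0.74,0],0],
    [[-0.006,-0.0001,0.0285],[-0.03,0.74,0],0],
    [[-0.006,-0.0001,0.0285],[-0.03,0.74,0],0],
    [[-0.006,-0.0001,0.0285],[-0.03,0.74,0],0],
    [[-0.006,-0.0001,0.0285],[-0.03,0.74,0],0],
    [[-0.006,-0.0001,0.0285],[-0.03,0.74,0],0],
    [[0,0,0],[0,0,0],0],
    [[0,0,0],[0,0,0],0]
  ]
}}

```text
time_s: 13.93
tcp_pos: [0.4164, 0.3008, 0.2656]
eef_rot: [179.8, -4.1, 45.1]
contact_force: [-0.5, 0.8, 1.1]
gripper_width: 0.0876
```

```bash
python3 - <<'E'
from h import *
s=r.get_state(); print(s["joints"].round(1))
A=cur(); G=toolf([.425,.309,.034],45,85); pre=G.copy(); pre[2,3]+=.08
print(rows(A,pre,1),rows(A,G,6))
E
```

```text
[ 58.2  12.2 -32.4   1.7 -41.4  75.6]
(1, [-0.0015, 0.0003, -0.0069], [0.18, 0.89, 0.06]) (6, [-0.0013, 0.0, 0.0121], [0.03, 0.15, 0.01])
```

Emit:
{"op": "carry_out", "data": {
  "plan": [
    [[-0.0013,0,0.0121],[0.03,0.15,0],0],
    [[-0.0013,0,0.0121],[0.03,0.15,0],0],
    [[-0.0013,0,0.0121],[0.03,0.15,0],0],
    [[-0.0013,0,0.0121],[0.03,0.15,0],0],
    [[-0.0013,0,0.0121],[0.03,0.15,0],0],
    [[-0.0013,0,0.0115],[0.03,0.15,0],0],
    [[0,0,0],[0,0,0],0],
    [[0,0,0],[0,0,0],0]
  ]
}}

```text
time_s: 14.6
tcp_pos: [0.4158, 0.3003, 0.1956]
eef_rot: [-179.9, -5.3, 45.1]
contact_force: [0.5, -0.8, -0.3]
gripper_width: 0.0876
```

```bash
python3 - <<'E'
from h import *
s=r.get_state(); print(s["joints"].round(1))
A=cur(); G=toolf([.425,.309,.034],45,85); print(rows(A,G,1),(A@[0,0,.159,1]).round(4))
E
```

```text
[ 58.3  17.9 -37.3   2.4 -29.5  74.8]
(1, [-0.0015, 0.0004, 0.003], [-0.06, -0.34, 0.06]) [0.4261 0.3109 0.0373 1.    ]
```

Emit:
{"op": "carry_out", "data": {
  "plan": [
    [[-0.0015,0.0004,0.003],[0,0,0],40],
    [[0,0,0],[0,0,0],80],
    [[0,0,0],[0,0,0],100],
    [[0,0,0],[0,0,0],120],
    [[0,0,0],[0,0,0],255],
    [[0,0,0],[0,0,0],255],
    [[0,0,0],[0,0,0],255],
    [[0,0,0],[0,0,0],255]
  ],
  "grip_force": 25
}}

```text
time_s: 15.27
tcp_pos: [0.4143, 0.2981, 0.1917]
eef_rot: [-179.9, -5.3, 45.0]
contact_force: [-0.7, -0.8, 4.1]
gripper_width: 0.0539
```

```bash
cat > tum.py <<'E'
from h import *
import json
a=rd=np.radians(-17.8); d=np.array([np.cos(a),np.sin(a),0]); up=np.array([0,0,1.]); c5,s5=np.cos(np.radians(50)),np.sin(np.radians(50))
pz=-c5*d+s5*up; ctr=np.array([.6545,-.1583,.004]); root=ctr+.045*d+.022*up
def hung(o): # tumbler pose with underside o from root along peg, centred on the axis; tumbler x along "up-ish", y level left
    z=-pz; y=np.cross(up,d); return T(root+o*pz,np.c_[np.cross(y,z),y,z])
E
python3 - <<'E'
from tum import *
A=cur(); print((A@[0,0,.159,1]).round(4),r.get_state()["gripper_width"])
# tumbler pose when lying: z az 45, y left, x = y x z
t=np.radians(45); z=np.array([np.cos(t),np.sin(t),0]); y=np.cross(up,z); Tt=T([.404,.288,.031],np.c_[np.cross(y,z),y,z])
X=np.linalg.inv(Tt)@A; np.save("X.npy",X)   # tool in tumbler
print("grasp in tumbler",(X@[0,0,.159,1]).round(4))
for o in(.29,.27,.158): print(o,(hung(o)@X)[:3,3].round(3))
print("root",root,"tip",root+.15*pz)
Up=A.copy(); Up[2,3]+=.16
V=hung(.29)@X; V[:3,3]+=[-.03,0,.1]; print(rows(A,Up,8)); print(step(Up,V),V[:3,3])
E
```

```text
[0.4246 0.3087 0.0334 1.    ] 0.053944238331170014
grasp in tumbler [-2.40e-03  1.00e-04  2.92e-02  1.00e+00]
0.29 [ 0.646 -0.156  0.34 ]
0.27 [ 0.658 -0.16   0.325]
0.158 [ 0.727 -0.182  0.239]
root [ 0.69734582 -0.17205629  0.026     ] tip [ 0.60554328 -0.14258172  0.14090667]
(8, [0.0019, -0.0, -0.0199], [0.0, 0.0, -0.0])
(13, [0.0023, 0.0383, -0.0116], [1.68, -3.44, 4.69]) [ 0.61585281 -0.15566668  0.44039021]
```

Emit:
{"op": "carry_out", "data": {
  "plan": [
    [[0.0008,0,-0.0085],[0,0,0],255],
    [[0.0019,0,-0.0199],[0,0,0],255],
    [[0.0025,0,-0.026],[0,0,0],255],
    [[0.0025,0,-0.026],[0,0,0],255],
    [[0.0025,0,-0.026],[0,0,0],255],
    [[0.0025,0,-0.026],[0,0,0],255],
    [[0.0025,0,-0.026],[0,0,0],255],
    [[0.0025,0,-0.026],[0,0,0],255],
    [[0,0,0],[0,0,0],255],
    [[0,0,0],[0,0,0],255]
  ]
}}

```text
time_s: 16.1
tcp_pos: [0.4148, 0.2982, 0.3787]
eef_rot: [-179.9, -5.5, 45.0]
contact_force: [-0.7, -0.3, -1.6]
gripper_width: 0.0541
```

```bash
python3 - <<'E'
from tum import *
s=r.get_state(); print(s["joints"].round(1),s["gripper_width"]); X=np.load("X.npy")
A=cur(); V=hung(.29)@X; V[:3,3]+=[-.03,0,.08]; print(step(A,V),rows(A,V,16),V[:3,3])
E
```

```text
[ 58.2   4.3 -24.7   1.4 -55.6  76.1] 0.054058895410224794
(13, [0.0034, 0.0389, -0.0081], [1.66, -3.45, 4.69]) (16, [0.0029, 0.0316, -0.0067], [1.35, -2.8, 3.81]) [ 0.61585281 -0.15566668  0.42039021]
```

Emit:
{"op": "carry_out", "data": {
  "plan": [
    [[0.0029,0.0316,-0.0067],[1.35,-2.8,3.81],255],
    [[0.0029,0.0316,-0.0067],[1.35,-2.8,3.81],255],
    [[0.0029,0.0316,-0.0067],[1.35,-2.8,3.81],255],
    [[0.0029,0.0316,-0.0067],[1.35,-2.8,3.81],255],
    [[0.0029,0.0316,-0.0067],[1.35,-2.8,3.81],255],
    [[0.0029,0.0316,-0.0067],[1.35,-2.8,3.81],255],
    [[0.0029,0.0316,-0.0067],[1.35,-2.8,3.81],255],
    [[0.0029,0.0316,-0.0067],[1.35,-2.8,3.81],255]
  ]
}}

```text
time_s: 16.77
tcp_pos: [0.5714, 0.0953, 0.4074]
eef_rot: [-172.4, 19.8, 16.0]
contact_force: [0.3, 0.2, -1.6]
gripper_width: 0.0544
```

Emit:
{"op": "carry_out", "data": {
  "plan": [
    [[0.0029,0.0316,-0.0067],[1.35,-2.8,3.81],255],
    [[0.0029,0.0316,-0.0067],[1.35,-2.8,3.81],255],
    [[0.0029,0.0316,-0.0067],[1.35,-2.8,3.81],255],
    [[0.0029,0.0316,-0.0067],[1.35,-2.8,3.81],255],
    [[0.0029,0.0316,-0.0067],[1.35,-2.8,3.81],255],
    [[0.0029,0.0316,-0.0067],[1.35,-2.8,3.81],255],
    [[0.0029,0.0316,-0.0067],[1.35,-2.8,3.81],255],
    [[0.0029,0.0316,-0.0067],[1.35,-2.8,3.81],255],
    [[0,0,0],[0,0,0],255],
    [[0,0,0],[0,0,0],255]
  ]
}}

```text
time_s: 17.6
tcp_pos: [0.6155, -0.1582, 0.4173]
eef_rot: [179.8, 44.9, -18.1]
contact_force: [0.4, 0.3, 0.1]
gripper_width: 0.0535
```

```bash
python3 - <<'E'
from tum import *
s=r.get_state(); print(s["joints"].round(1),s["gripper_width"]); X=np.load("X.npy")
A=cur(); print("tumbler est", (A@np.linalg.inv(X)).round(3)[:3].tolist())
for o in(.29,.27): print(o,rows(A,hung(o)@X,4))
E
```

```text
[  -1.1   31.4   17.7  -13.4 -119.3   71.1] 0.05353900470406001
tumbler est [[-0.732, 0.308, 0.607, 0.489], [0.234, 0.951, -0.2, -0.118], [-0.64, -0.004, -0.769, 0.326]]
0.29 (4, [0.0185, -0.003, 0.0087], [0.02, 0.06, -0.07])
0.27 (4, [0.0235, -0.003, 0.0092], [0.02, 0.06, -0.07])
```

Emit:
{"op": "carry_out", "data": {
  "plan": [
    [[0.0185,-0.003,0.0087],[0.02,0.06,-0.07],255],
    [[0.0185,-0.003,0.0087],[0.02,0.06,-0.07],255],
    [[0.0185,-0.003,0.0087],[0.02,0.06,-0.07],255],
    [[0.0185,-0.003,0.0087],[0.02,0.06,-0.07],255],
    [[0,0,0],[0,0,0],255],
    [[0,0,0],[0,0,0],255],
    [[0,0,0],[0,0,0],255]
  ]
}}

```text
time_s: 18.18
tcp_pos: [0.6462, -0.1527, 0.3438]
eef_rot: [-179.8, 44.4, -17.4]
contact_force: [0.3, -0.1, -0.7]
gripper_width: 0.0538
```

```bash
python3 - <<'E'
from tum import *
X=np.load("X.npy"); A=cur(); W=A@np.linalg.inv(X)
H=hung(.29); print("err vs hung .29 (tumbler frame)",(np.linalg.inv(H)@W)[:3,3].round(4),R.from_matrix(H[:3,:3].T@W[:3,:3]).as_rotvec(degrees=True).round(2))
box=[[x,y,z,1] for z in(0,.1) for x,y in((.027,.027),(-.027,.027),(-.027,-.027),(.027,-.027))]
P3=(W@np.array(box).T).T[:,:3]
out=[]
for n,(r0,r1,c0,c1) in(("scene",(120,260,170,330)),("top",(110,200,320,423))):
    im,c=save(n,n+"5.png"); im=im[:,:,::-1].copy()
    print(n,proj(c,P3).round(0).tolist())
    s=im[r0:r1,c0:c1]; sc=400/s.shape[1]; s=cv2.resize(s,None,fx=sc,fy=sc,interpolation=2)
    for p in proj(c,P3): cv2.circle(s,tuple(int(v) for v in ((p-[c0,r0]+.5)*sc)),3,(0,255,255),-1)
    for p in proj(c,[root,root+.15*pz]): cv2.circle(s,tuple(int(v) for v in ((p-[c0,r0]+.5)*sc)),3,(0,255,0),-1)
    out.append(cv2.resize(s,(400,350)))
cv2.imwrite("pics/v5.png",np.hstack(out))
E
```

```text
err vs hung .29 (tumbler frame) [-0.0017  0.0023 -0.0023] [-0.2  -0.25 -0.19]
scene [[292.0, 146.0], [275.0, 139.0], [266.0, 127.0], [283.0, 134.0], [269.0, 179.0], [251.0, 174.0], [243.0, 160.0], [261.0, 166.0]]
top [[353.0, 186.0], [358.0, 171.0], [376.0, 177.0], [370.0, 192.0], [358.0, 171.0], [362.0, 157.0], [379.0, 162.0], [374.0, 176.0]]
```

View pics/v5.png

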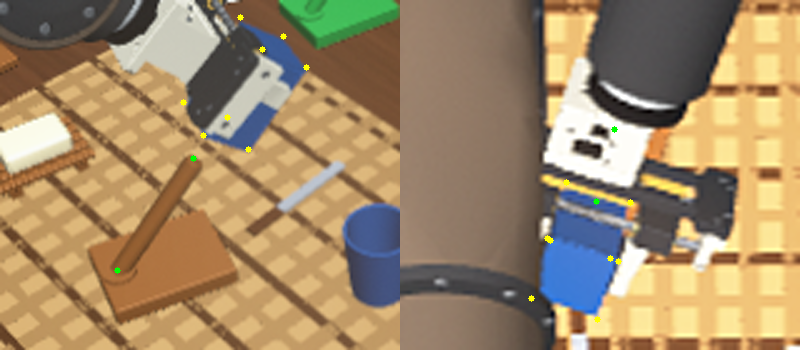

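The peg model points land on the peg's tip and root in the scene view, crop (193,158) and (117,270), and the predicted mouth corner (249,149) coincides with the blue rim. The tumbler is in line with the peg and 40 mm off its tip. Sliding on.

```bash
python3 - <<'E'
from tum import *
X=np.load("X.npy"); A=cur(); 
print(rows(A,hung(.20)@X,8), rows(hung(.2)@X,hung(.165)@X,6))
E
```

```text
(8, [0.0116, 0.0004, 0.0014], [0.02, -0.04, 0.03]) (6, [0.0058, 0.0, 0.0005], [0.0, 0.0, 0.0])
```

Emit:
{"op": "carry_out", "data": {
  "plan": [
    [[0.0116,0.0004,0.0014],[0.02,-0.04,0.03],255],
    [[0.0116,0.0004,0.0014],[0.02,-0.04,0.03],255],
    [[0.0116,0.0004,0.0014],[0.02,-0.04,0.03],255],
    [[0.0116,0.0004,0.0014],[0.02,-0.04,0.03],255],
    [[0.0116,0.0004,0.0014],[0.02,-0.04,0.03],255],
    [[0.0116,0.0004,0.0014],[0.02,-0.04,0.03],255],
    [[0.0116,0.0004,0.0014],[0.02,-0.04,0.03],255],
    [[0.0116,0.0004,0.0014],[0.02,-0.04,0.03],255],
    [[0,0,0],[0,0,0],255],
    [[0,0,0],[0,0,0],255]
  ]
}}

```text
time_s: 19.12
tcp_pos: [0.7009, -0.1741, 0.2684]
eef_rot: [-179.9, 44.9, -17.9]
contact_force: [-0.3, -0.0, -0.2]
gripper_width: 0.0537
```

```bash
python3 - <<'E'
from tum import *
X=np.load("X.npy"); A=cur(); s=r.get_state(); W=A@np.linalg.inv(X); H=hung(.2)
print("err",(np.linalg.inv(H)@W)[:3,3].round(4),s["contact_force"].round(2),s["gripper_width"])
print(rows(A,hung(.162)@X,8))
im,c=save("scene","s6.png"); cv2.imwrite("pics/s6c.png",cv2.resize(im[130:250,180:330,::-1],None,fx=4,fy=4,interpolation=2))
E
```

```text
err [ 0.0017 -0.0006  0.0019] [-0.3  -0.02 -0.18] 0.05365357008478531
(8, [0.0044, -0.0001, 0.0002], [-0.0, 0.03, -0.01])
```

View pics/s6c.png

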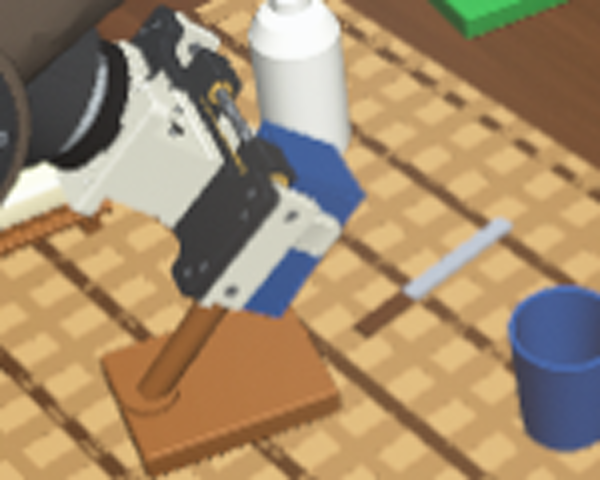

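The peg has entered the mouth and no force shows. Sliding on the rest of the way, then in millimetre steps until it touches.

Emit:
{"op": "carry_out", "data": {
  "plan": [
    [[0.0044,0,0.0002],[0,0.03,0],255],
    [[0.0044,0,0.0002],[0,0.03,0],255],
    [[0.0044,0,0.0002],[0,0.03,0],255],
    [[0.0044,0,0.0002],[0,0.03,0],255],
    [[0.0044,0,0.0002],[0,0.03,0],255],
    [[0.0044,0,0.0002],[0,0.03,0],255],
    [[0.0044,0,0.0002],[0,0.03,0],255],
    [[0.0044,0,0.0002],[0,0.03,0],255],
    [[0,0,0],[0,0,0],255],
    [[0,0,0],[0,0,0],255]
  ]
}}

```text
time_s: 20.0
tcp_pos: [0.7235, -0.1813, 0.2434]
eef_rot: [-179.9, 44.6, -17.9]
contact_force: [0.3, 0.1, -0.4]
gripper_width: 0.0536
```

Emit:
{"op": "carry_out", "data": {
  "plan": [
    [[0.001,0,0],[0,0,0],255],
    [[0.001,0,0],[0,0,0],255],
    [[0.001,0,0],[0,0,0],255],
    [[0,0,0],[0,0,0],255],
    [[0,0,0],[0,0,0],255]
  ]
}}

```text
time_s: 20.42
tcp_pos: [0.7255, -0.1819, 0.2419]
eef_rot: [-179.9, 44.5, -17.8]
contact_force: [-0.3, -0.5, -1.0]
gripper_width: 0.0539
```

```bash
python3 - <<'E'
from tum import *
X=np.load("X.npy"); A=cur(); s=r.get_state(); W=A@np.linalg.inv(X); H=hung(0)
print("in peg frame (z flipped)",(np.linalg.inv(H)@W)[:3,3].round(4),s["contact_force"].round(2),s["gripper_width"],s["joints"].round(1))
E
```

```text
in peg frame (z flipped) [-0.0009 -0.0005 -0.1603] [-0.33 -0.52 -1.03] 0.053907180527202114 [  -2.5   48.8   26.7  -11.6 -110.9   74.7]
```

Emit:
{"op": "carry_out", "data": {
  "plan": [
    [[0.001,0,0],[0,0,0],255],
    [[0.001,0,0],[0,0,0],255],
    [[0.001,0,0],[0,0,0],255],
    [[0.001,0,0],[0,0,0],255],
    [[0,0,0],[0,0,0],255],
    [[0,0,0],[0,0,0],255]
  ]
}}

```text
time_s: 20.92
tcp_pos: [0.7283, -0.1828, 0.2389]
eef_rot: [-179.9, 44.5, -17.8]
contact_force: [-0.4, -0.3, -0.5]
gripper_width: 0.0535
```

Emit:
{"op": "carry_out", "data": {
  "plan": [
    [[0.001,0,0],[0,0,0],255],
    [[0.001,0,0],[0,0,0],255],
    [[0,0,0],[0,0,0],255],
    [[0,0,0],[0,0,0],255]
  ]
}}

```text
time_s: 21.25
tcp_pos: [0.729, -0.183, 0.2382]
eef_rot: [-179.9, 44.7, -17.8]
contact_force: [-4.8, 3.2, 4.5]
gripper_width: 0.0535
```

Contact at the tip: about 7 N along the peg, underside at about 155 mm. Releasing gently, then backing off along the tool.

Emit:
{"op": "carry_out", "data": {
  "plan": [
    [[0,0,0],[0,0,0],90],
    [[0,0,0],[0,0,0],80],
    [[0,0,0],[0,0,0],60],
    [[0,0,0],[0,0,0],40],
    [[0,0,0],[0,0,0],20],
    [[0,0,0],[0,0,0],0],
    [[0,0,0],[0,0,0],0],
    [[0,0,0],[0,0,0],0],
    [[0,0,0],[0,0,0],0]
  ]
}}

```text
time_s: 22.0
tcp_pos: [0.7296, -0.1832, 0.2376]
eef_rot: [-179.9, 44.5, -17.8]
contact_force: [-0.3, 0.1, -0.0]
gripper_width: 0.0876
```

```bash
python3 - <<'E'
from tum import *
s=r.get_state(); print(s["contact_force"].round(2),s["gripper_width"])
im,c=save("scene","s7.png"); iw,_=save("wrist","w7.png")
cv2.imwrite("pics/s7c.png",np.hstack([cv2.resize(im[130:250,180:330,::-1],(400,320),interpolation=2),cv2.resize(iw[:,:,::-1],(400,320))]))
E
```

```text
[-0.25  0.13 -0.03] 0.08760390075528125
```

View pics/s7c.png

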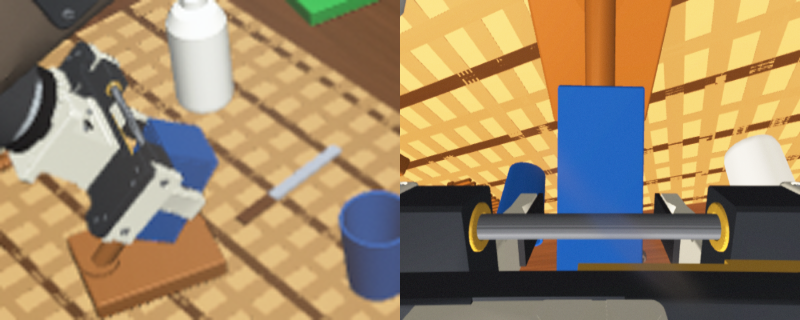

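The tumbler hangs on the peg with the fingers open and clear on both sides, and the peg's root shows beyond the mouth. Backing off.

Emit:
{"op": "carry_out", "data": {
  "plan": [
    [[0,0,-0.008],[0,0,0],0],
    [[0,0,-0.016],[0,0,0],0],
    [[0,0,-0.016],[0,0,0],0],
    [[0,0,-0.016],[0,0,0],0],
    [[0,0,-0.016],[0,0,0],0],
    [[-0.018,0,-0.018],[0,0,0],0],
    [[-0.018,0,-0.018],[0,0,0],0],
    [[-0.018,0,-0.018],[0,0,0],0],
    [[-0.018,0,-0.018],[0,0,0],0],
    [[-0.018,0,-0.018],[0,0,0],0],
    [[-0.018,0,-0.018],[0,0,0],0],
    [[0,0,0],[0,0,0],0]
  ]
}}

```text
time_s: 23.1
tcp_pos: [0.7758, -0.1992, 0.4493]
eef_rot: [-179.9, 44.0, -17.8]
contact_force: [-0.4, -0.6, 1.0]
gripper_width: 0.0876
```

Emit:
{"op": "carry_out", "data": {
  "plan": [
    [[0,0,0],[0,0,0],0],
    [[0,0,0],[0,0,0],0],
    [[0,0,0],[0,0,0],0],
    [[0,0,0],[0,0,0],0],
    [[0,0,0],[0,0,0],0],
    [[0,0,0],[0,0,0],0]
  ]
}}

```text
time_s: 23.6
tcp_pos: [0.7765, -0.1986, 0.4409]
eef_rot: [-179.9, 44.6, -17.9]
contact_force: [-0.6, 0.3, -0.5]
gripper_width: 0.0876
```

```bash
python3 - <<'E'
from tum import *
def blobs(im):
    m=cv2.inRange(cv2.cvtColor(im,cv2.COLOR_RGB2HSV),(100,110,20),(130,255,255)); k,l,st,ce=cv2.connectedComponentsWithStats(m)
    return [(st[i].tolist(),ce[i].round(1).tolist(),l==i) for i in range(1,k) if st[i,4]>80]
z0=cv2.imread("pics/scene0.png")[:,:,::-1]
im,c=save("scene","s8.png"); im2,_=save("scene","s9.png")
for n,q in(("before",z0),("now",im),("later",im2)): print(n,[b[:2] for b in blobs(q)])
# predicted outlines: hung at .154 sagged by rotation about level y so upper wall lies on the peg
box=np.array([[x,y,z,1] for z in(0,.1) for x,y in((.027,.027),(-.027,.027),(-.027,-.027),(.027,-.027))])
for sag in(0,5,8):
    W=hung(.154).copy(); t=R.from_rotvec(np.radians(sag)*W[:3,1]).as_matrix(); tip=root+.15*pz
    W=T(tip,np.eye(3))@T([0,0,0],t)@T(-tip,np.eye(3))@W
    P=(W@box.T).T[:,:3]; q=proj(c,P); m=np.linalg.inv(hung(0))@W@[0,0,.1,1]
    print("sag",sag,"bbox",q.min(0).round(0),q.max(0).round(0),"mean",q.mean(0).round(1),"mouth off",m[:3].round(3))
b=[b for b in blobs(im) if b[1][0]<300 and b[1][1]>150]
for x in b: print("hull",cv2.approxPolyDP(cv2.convexHull(np.argwhere(x[2])[:,::-1].astype(np.int32)),2,True).reshape(-1,2).tolist())
d=cv2.absdiff(cv2.cvtColor(z0,7),cv2.cvtColor(im,7))>25
for nm,(x0,y0,x1,y1) in dict(pump=(240,112,272,174),cup=(303,198,340,246),soap=(160,163,210,198),file=(268,183,312,216),comb=(358,233,394,258),jar=(393,338,428,382),pumice=(221,264,257,297)).items(): print(nm,"changed px",int(d[y0:y1,x0:x1].sum()),end="; ")
s=r.get_state(); print(s["tcp_pos"],s["contact_force"].round(2),s["time_s"])
E
```

```text
before [([359, 0, 40, 33, 1122], [378.5, 14.1]), ([308, 202, 28, 40, 606], [321.8, 219.0]), ([326, 255, 48, 57, 1630], [349.3, 282.7]), ([419, 260, 32, 47, 978], [434.7, 283.1])]
now [([221, 175, 40, 45, 1218], [240.3, 197.4]), ([308, 202, 28, 40, 613], [321.8, 219.1]), ([326, 255, 48, 57, 1626], [349.3, 282.7])]
later [([221, 175, 40, 45, 1218], [240.3, 197.4]), ([308, 202, 28, 40, 617], [321.8, 219.2]), ([326, 255, 48, 57, 1629], [349.3, 282.7])]
sag 0 bbox [215. 172.] [261. 221.] mean [237.4 197. ] mouth off [ 0.     0.    -0.054]
sag 5 bbox [217. 173.] [261. 221.] mean [238.8 197.2] mouth off [ 0.008 -0.    -0.054]
sag 8 bbox [219. 173.] [261. 221.] mean [239.6 197.4] mouth off [ 0.013 -0.    -0.055]
hull [[254, 178], [260, 192], [245, 219], [226, 218], [221, 204], [236, 175]]
pump changed px 0; cup changed px 0; soap changed px 0; file changed px 0; comb changed px 0; jar changed px 0; pumice changed px 0; [ 0.77641352 -0.19862016  0.44130629] [ 0.28 -0.09  0.01] 23.7
```

```bash
python3 -c "
from plant import r
print(r.close_job())"
```

```text
the job is handed in; nothing more can be done
None
```

The square blue tumbler is hanging mouth first on the empty peg, let go and at rest. I handed the job in at about 24 s of the 72 s allowed; no verdict is reported.

**What I did:** I took the tumbler with the tool tilted 45° sideways and laid it gently on its side on the mat. I let go and confirmed from pictures that it lay flat. I then took it again from above near its bottom and slid it along the peg until its bottom touched the tip, with about 7 N of contact. Then I released it and backed the arm off.

**What went differently:** My first try at a forward-tilted grasp hit the elbow's limit. I changed to the sideways tilt before anything was touched.

**Last checks:**
- **Hang:** The tumbler's outline in the scene view fits a hung pose with about 8° of sag. That puts its underside about 154 mm and its mouth about 55 mm from the root, with the mouth centre about 13 mm off the peg's axis.
- **At rest:** Two successive pictures gave the same outline.
- **Other things on the shelf:** The pump, round cup, soap holder, nail file, comb, jar and pumice showed no changed pixels in the scene view. The other hanging tumbler's blob was unchanged.
- **Gripper:** It stood open and clear of everything, with no contact force.
- **Disagreement:** The two-view heights for the tumbler's rim and the peg's tip came out about 3 to 4 mm low against the given sizes.

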